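Fit the locating pin in the full-depth bore of a fixture

TASK

Fit the steel locating pin from the punch stand into the square fixture: only one of its three blind bores was drilled to full depth, and from above they look alike. Push the pin in past the spring plunger until it bottoms, pressing it home with about 20 N and never hard, and look at its red ring: if the ring's lower edge stays well above the top face the bore is short, so pull the pin out and try another; leave the pin standing in the bore where that edge comes down level with the face, and leave the tools around alone.

Things in the scene. Friction and masses are not known exactly. Their poses are not given: they have to be found in the camera images.
- fixture: Square steel fixture block, 100 x 100 mm, 52 mm high, on a grey foot 124 x 124 x 10 mm screwed down (never moves). Origin: centre of its underside on the bench; z up. Its bright top face lies at z = 52 mm, with three round pin bores on a 28 mm radius and a flat screw in the middle. A brass-nutted spring plunger sits in the side at each bore.
- bore1 (a point): Centre of the mouth of bore 1, on the top face (block frame x 0, y +28 mm). The three bores are alike: vertical, blind, 13 mm in diameter. One is 40 mm deep, the other two 28 mm; which one cannot be told from outside and changes. The bottom is hard: there the force climbs steeply.
- bore2 (a point): Centre of the mouth of bore 2 (block frame x -24.2, y -14 mm). In every bore a spring ball juts in, 14 mm below the face: the pin catches on it, then slides on with a steady drag, 5 to 12 N in all. The ball holds the pin wherever it is let go; the pin does not sink by its own weight.
- bore3 (a point): Centre of the mouth of bore 3 (block frame x +24.2, y -14 mm); made like the others. The pin has 1 mm of play all round.
- pin: Loose steel locating pin, 100 mm long, 0.1 to 0.16 kg, at first upright in a hole of the stand. Origin: centre of its foot; z up along it. Shank 11 mm in diameter, foot bevelled (9.6 mm at the end, full 2 mm up); red ring 40 to 44 mm up; flange 26 mm in diameter, 58 to 62 mm up, on which fingertips may push; dark round grip 16 mm in diameter, 62 to 100 mm up. A push of 20 N is right, over 40 N bruises it.
- pin_ring (a point): Point on the pin's axis at the lower edge of its red ring, 40 mm above the foot. With the pin on the bottom of the 40 mm bore it is level with the fixture's top face, in a 28 mm bore it stands 12 mm above it.
- pin_foot (a point): Centre of the pin's foot (same as its origin).
- stand: Drilled grey steel punch stand, 36 x 188 x 22 mm, fixed. Origin: centre of its underside; y along its length. The holes used are at y = -58.5, -19.5, +19.5 and +58.5 mm, 14 x 12 mm wide, their floor 6 mm above the bench, 16 mm deep; pin and punches stand in them loosely in any order.
- punch_5: Dark drift punch, 10 mm in diameter, 90 mm long, loose and upright in the stand; origin at its foot. Leave alone.
- punch_8: Dark drift punch, 10 x 90 mm, as above.
- punch_9: Dark drift punch, 10 x 96 mm, as above.
- glue_bottle: Small white glue bottle with a red cap, 29 mm in diameter, 110 mm tall, loose; origin under its base. Leave alone.
- nail_block: Small wooden block with two nails, 30 x 55 mm, 38 mm tall, loose; origin under its base. Leave alone.
There are look-alikes about, which are no part of the job. What is shaped like the pin but pink or turquoise is not meant.

How it is judged (in metres and radians):
On the way, in this order (a step that is already met when the one before it is completed fails the run):
1. the pin has been lifted out of the stand and entered in a bore (((horizontal distance between pin_foot and bore1 below 0.003 m and z of pin_foot in the frame of bore1 below -0.005 m) or (horizontal distance between pin_foot and bore2 below 0.003 m and z of pin_foot in the frame of bore2 below -0.005 m) or (horizontal distance between pin_foot and bore3 below 0.003 m and z of pin_foot in the frame of bore3 below -0.005 m))), for 0.1 s.
2. the pin, its ring level with the face, has been pressed firmly on the bottom (the contact forces between pin and fixture add up to over 22 N, which takes a push of about 10 N) (((horizontal distance between pin_ring and bore1 below 0.0025 m and z of pin_ring in the frame of bore1 between -0.0025 and 0.0025 m) or (horizontal distance between pin_ring and bore2 below 0.0025 m and z of pin_ring in the frame of bore2 between -0.0025 and 0.0025 m) or (horizontal distance between pin_ring and bore3 below 0.0025 m and z of pin_ring in the frame of bore3 between -0.0025 and 0.0025 m)) and contact force between pin and fixture above 22 N), for 0.01 s.
At the end, for the whole second after the job is handed in: Once pressed home, the pin stands still and let go in one of the bores: the lower edge of its red ring is within 2.5 mm of the level of the fixture's top face and within 2.5 mm of the bore's axis, and the pin is within 0.07 rad of upright (((horizontal distance between pin_ring and bore1 below 0.0025 m and z of pin_ring in the frame of bore1 between -0.0025 and 0.0025 m) or (horizontal distance between pin_ring and bore2 below 0.0025 m and z of pin_ring in the frame of bore2 between -0.0025 and 0.0025 m) or (horizontal distance between pin_ring and bore3 below 0.0025 m and z of pin_ring in the frame of bore3 between -0.0025 and 0.0025 m)) and angle between pin's own z axis and vertical below 0.07 rad and linear speed of pin below 0.01 m/s); the robot touches nothing.
It fails at once if the pin is forced: the contact forces between pin and fixture add up to more than 60 N (about 13 N of that is the plunger's side grip) (contact force between pin and fixture above 60 N).
It fails at once if a punch is moved by more than 25 mm, or the glue bottle or nail block by more than 25 mm (distance of any of punch_5, punch_8, punch_9, glue_bottle, nail_block from where it was at the start of the episode above 0.025 m).
It also fails if it takes over 58 s, if anything falls off the work surface, if the arm or the gripper's body presses on something with over 40 N, if the wrist force passes 120 N, or if a joint passes its speed limit or range.

ROBOT

A 7-joint arm with a two-finger parallel gripper is mounted at the origin on a cart in front of the work surface, level with it; the furniture and walls round the work are solid. World frame = base frame: x ahead of the robot, y to its left, z up, the work surface at z = 0. Lengths are in mm, angles in rad, forces in N, time in s.
With the tool pointing down it reaches from about 400 to 875 mm from the base axis. Payload 4.4 kg.
Tool frame: the origin (TCP) lies between the finger pads; the fingertips stand 11 mm ahead of it and the grasp point (between the pads) lies 8 mm behind it; y points along the fingers, x is the direction in which the jaws open and shut, and the axes are right-handed (so a half turn about y gives the same grasp; the last joint's range is limited). The gripper opens to 85 mm and grips with 20 to 120 N. Pads are 22 mm wide; open, the fingers measure 114 mm over their backs; the gripper's body (76 mm by 85 mm) begins 54 mm behind the grasp point. The pads swing forward as they close: fully open they stand 13 mm farther back than shut.
Start: joints at [-1.276, 0.628, 0.038, 1.517, -0.027, 0.996, -0.02], TCP at [229.442, 608.173, 242.313] pointing down, gripper open.
Joint ranges: [-3.06, 3.06], [-0.37, 2.12], [-1.25, 1.32], [0.18, 2.47], [-1.1, 4.24], [0.23, 1.98], [-2.94, 2.94]. Speed limits (rad/s): [2.57, 2.57, 3.14, 3.14, 3.14, 3.14, 3.14].

INTERFACE

Orientations are given as [roll, pitch, yaw] about the fixed x, y, z axes, in that order (R = Rz(yaw) Ry(pitch) Rx(roll)).
In Python, from cell import * gives the robot as it stands.
- The arm moves only by the shell command python3 -m jog 'ROWS'. ROWS is JSON, a list of rows, each an object of numbers: "x", "y", "z": the shift along the tool's x, y, z in mm; "ax", "ay", "az": the turn, a rotation vector about the tool's x, y, z in rad; "grip": the finger opening in mm, from 0 to 85.4. In form: [{"x": .., "y": .., "z": .., "ax": .., "ay": .., "az": .., "grip": ..}, ...]. A call has 1 to 5 rows; each row is the pose to reach, as a shift and turn from the pose commanded when the call began, along the tool's axes at that moment; what a row does not reach only later rows make up. A row lasts 1/10 s, in which the tool goes at most 50 mm and 8.59 degrees, less where a joint would pass 70% of its speed; a pose out of reach is approached as far as the arm can. A call with a gripper value outside its range is refused whole. The fingers move at their own pace and stop on an object; the grip force is fixed at half the most. Time passes only in rows, so rows that repeat a pose let the fingers close. It gives the time, the measured TCP pose, the force and the opening at its end, in the units of the state.
- read_state(): the state, without advancing time (a new reading comes with each control period).
- get_image(name): name is "scene" or "top" or "wrist"; returns a dict with "color" (420x560x3 uint8, red, green, blue), "vfov" (degrees; the focal length in pixels is half the picture's height over the tangent of half this angle, whatever the lens; pixels are square), "cx", "cy" (the principal point, pixels), "camera_from_world" (4x4, takes a point from world to camera coordinates). Camera axes: x right, y down, z forward; pixel columns grow to the right and rows downward; lengths in mm; the calibration is good to about 2 mm. A picture is of the moment at which its call begins. There is no depth.
- finish_job(): hands the job in, once; it reports no verdict.
The state is a dict: "clock": time; "qpos": joint angles; "qd": joint speeds; "tau": joint torques, N m; "eef_pos": TCP position; "tool_rot": TCP orientation; "force": force on the tool from outside, world axes, zero at the start; "torque": the same for the moment, N m; "width": finger opening in mm.
Only numpy, scipy, OpenCV 4.12 (cv2) and the standard library are available. Lean on these libraries where they do the work, as an engineer would, in place of code of your own. Each camera call takes 0.05 s, during which the arm holds its last target.

## Working session

There is one attempt and no reset: what is moved stays moved. The work goes in short steps, Python scripts to look and compute and a shell command to move; the robot and the scene stay as the last step left them, time stands still between calls to the robot, and variables do not carry over. Pictures are saved under pics/ and viewed, and the job is handed in when it is done.

```bash
mkdir -p pics; ls; cat > h.py <<'E'
from cell import *
import numpy as np, cv2
def snap(n,f):
    im=get_image(n); cv2.imwrite('pics/%s.png'%f,cv2.cvtColor(im['color'],cv2.COLOR_RGB2BGR))
    import pickle; pickle.dump(im,open('pics/%s.pkl'%f,'wb')); return im
def load(f):
    import pickle; return pickle.load(open('pics/%s.pkl'%f,'rb'))
def K(im):
    f=im['color'].shape[0]/2/np.tan(np.radians(im['vfov'])/2); return f,im['cx'],im['cy']
def proj(im,p):
    f,cx,cy=K(im); T=np.array(im['camera_from_world']); q=T[:3,:3]@np.array(p,float)+T[:3,3]
    return np.array([cx+f*q[0]/q[2],cy+f*q[1]/q[2]])
def back(im,uv,z):
    f,cx,cy=K(im); T=np.array(im['camera_from_world']); R=T[:3,:3]
    d=R.T@np.array([(uv[0]-cx)/f,(uv[1]-cy)/f,1]); o=-R.T@T[:3,3]
    return o+d*(z-o[2])/d[2]
def cam(im):
    T=np.array(im['camera_from_world']); return -T[:3,:3].T@T[:3,3]
def crop(f,x0,y0,x1,y1,s,out):
    a=cv2.imread('pics/%s.png'%f)[y0:y1,x0:x1]; cv2.imwrite('pics/%s.png'%out,cv2.resize(a,None,fx=s,fy=s,interpolation=cv2.INTER_CUBIC))
E
python3 - <<'E'
from h import *
for n in ['scene','top','wrist']:
    im=snap(n,n+'0'); print(n,im['vfov'],im['cx'],im['cy'],cam(im))
s=read_state(); print(s['clock'],s['eef_pos'],s['tool_rot'],s['force'],s['width'])
E
```

```text
pics
scene 44.64871950371588 280.40561537938606 200.34702533262856 [  90.49751959 -927.40005752  425.87482876]
top 51.745138298490346 273.49213101095404 208.64250591078502 [ 462.14001145 -217.84749329  908.76122791]
wrist 66.30277570732777 272.7550950103272 214.5368624653548 [166.38941256 631.61581537 373.31583572]
0.15 [229.24819766 607.74001013 241.61018357] [-1.57081006e+00  1.45102522e-03  1.21002443e+00] [ 0.35453927  0.39545355 -0.78157072] 85.05516380188647
```

View pics/scene0.png

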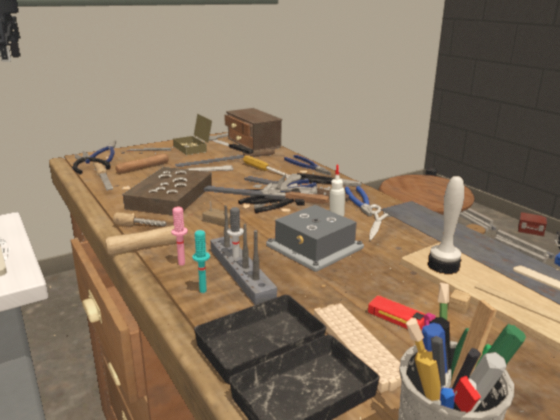

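View pics/top0.png

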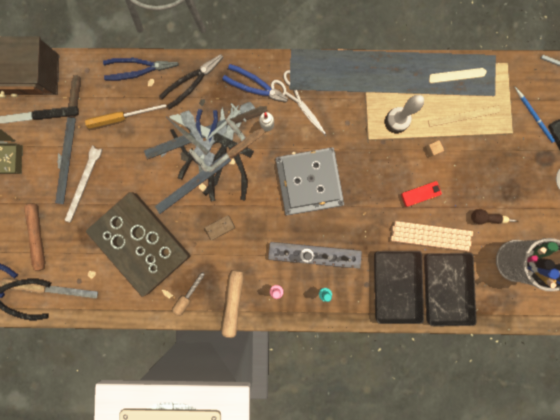

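View pics/wrist0.png

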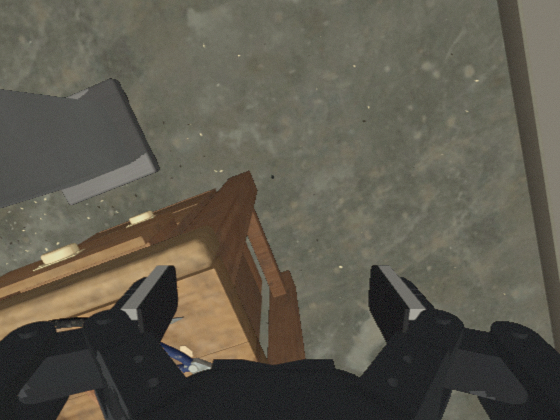

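```bash
python3 - <<'E'
from h import *
crop('top0',255,120,375,320,3,'c1'); crop('scene0',150,170,390,310,3.3,'c2')
im=load('top0')
for n,uv,z in [('blkscrew',(311,178),52),('standL',(268,254),22),('standR',(361,259),22),('pin',(307,256),106),('b1',(316,165),52),('b2',(298,181),52),('b3',(321,189),52)]: print(n,back(im,uv,z).round(1))
E
```

```text
blkscrew [ 573.9 -280.5   52. ]
standL [ 421. -196.   22.]
standR [ 413.1 -385.2   22. ]
pin [ 422.1 -270.   106. ]
b1 [ 600.  -290.2   52. ]
b2 [ 567.6 -254.7   52. ]
b3 [ 552.1 -300.4   52. ]
```

View pics/c1.png

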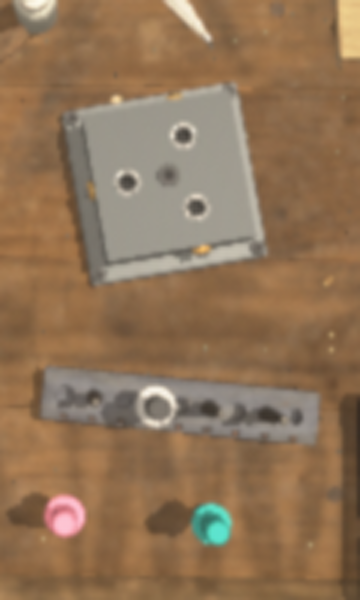

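View pics/c2.png

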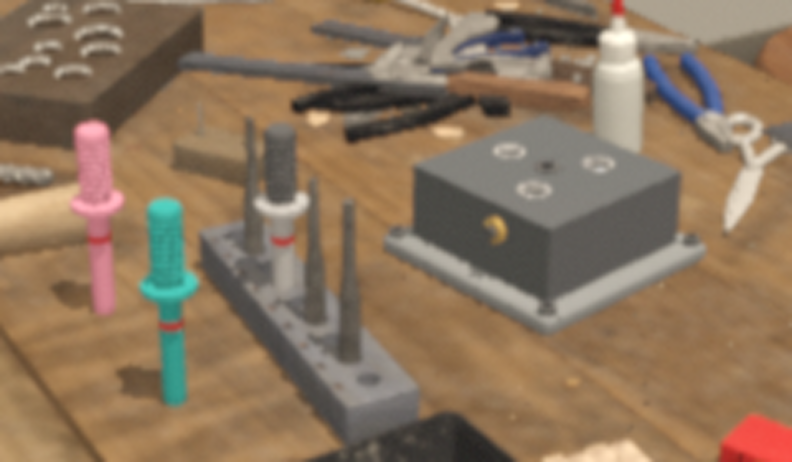

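```bash
cat >> h.py <<'E'
from scipy.spatial.transform import Rotation as Ro
def rel(tgt,yaw,frm=None,fyaw=None):
    s=read_state(); p=np.array(s['eef_pos']) if frm is None else np.array(frm,float)
    R=Ro.from_euler('xyz',s['tool_rot']) if fyaw is None else Ro.from_euler('xyz',[-np.pi/2,0,fyaw])
    d=R.inv().apply(np.array(tgt)-p); w=(R.inv()*Ro.from_euler('xyz',[-np.pi/2,0,yaw])).as_rotvec()
    print('xyz',d.round(1),'len',np.linalg.norm(d).round(0),'rot',w.round(3))
def st():
    s=read_state(); print(round(s['clock'],2),np.round(s['eef_pos'],2),np.round(s['tool_rot'],4),np.round(s['force'],2),round(s['width'],1))
E
python3 - <<'E'
from h import *
rel([395,440,242],0.8,[229.4,608.2,242.3],1.21)
rel([560,275,242],0.4,[395,440,242],0.8)
rel([580,60,242],0.0,[560,275,242],0.4)
rel([570,-190,242],-0.04,[580,60,242],0)
im=load('top0')
for uv in [(278,291),(326,294.5)]: print(back(im,uv,100).round(1))
im=load('wrist0');T=np.array(im['camera_from_world']);print(T[2,:3]); R=Ro.from_euler('xyz',read_state()['tool_rot']);print(R.inv().apply(T[2,:3]))
E
```

```text
xyz [ -98.9    0.3 -214.3] len 236.0 rot [-0.    0.41 -0.  ]
xyz [  -3.4   -0.  -233.3] len 233.0 rot [ 0.   0.4 -0. ]
xyz [ -65.3   -0.  -205.8] len 216.0 rot [ 0.   0.4 -0. ]
xyz [ -10.   -0. -250.] len 250.0 rot [ 0.    0.04 -0.  ]
[ 356.7 -217.2  100. ]
[ 351.4 -305.9  100. ]
[ 0.25104529 -0.09683874 -0.96311916]
[-5.89081192e-04  9.63124726e-01 -2.69054671e-01]
```

```bash
python3 -m jog '[{"x":-20,"z":-43,"ay":0.08},{"x":-40,"z":-86,"ay":0.16},{"x":-60,"z":-129,"ay":0.24},{"x":-80,"z":-171,"ay":0.33},{"x":-99,"z":-214,"ay":0.41}]'
python3 -m jog '[{"z":-47,"ay":0.08},{"z":-93,"ay":0.16},{"z":-140,"ay":0.24},{"z":-187,"ay":0.32},{"x":-3,"z":-233,"ay":0.4}]'
python3 -m jog '[{"x":-13,"z":-41,"ay":0.08},{"x":-26,"z":-82,"ay":0.16},{"x":-39,"z":-123,"ay":0.24},{"x":-52,"z":-165,"ay":0.32},{"x":-65,"z":-206,"ay":0.4}]'
python3 -m jog '[{"z":-48,"ay":0.01},{"z":-96,"ay":0.02},{"z":-144,"ay":0.03},{"x":-8,"z":-192,"ay":0.04},{"x":-10,"z":-240,"ay":0.04}]'
python3 -c "
from h import *
st();snap('wrist','w1')"
```

```text
0.15 [229.25 607.74 241.61] [-1.5708e+00  1.5000e-03  1.2100e+00] [ 0.35  0.4  -0.78] 85.1$[0]: bad value
$[0]: bad value
$[0]: bad value
$[0]: bad value
```

View pics/w1.png

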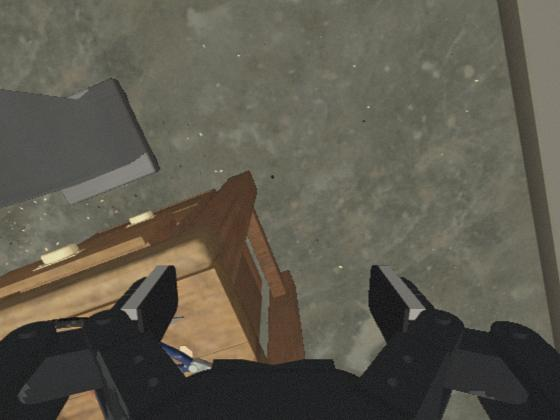

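```bash
python3 -m jog '[{"x":-20,"y":0,"z":-43,"ax":0,"ay":0.08,"az":0,"grip":60},{"x":-40,"y":0,"z":-86,"ax":0,"ay":0.16,"az":0,"grip":60},{"x":-60,"y":0,"z":-129,"ax":0,"ay":0.24,"az":0,"grip":60},{"x":-80,"y":0,"z":-171,"ax":0,"ay":0.33,"az":0,"grip":60},{"x":-99,"y":0,"z":-214,"ax":0,"ay":0.41,"az":0,"grip":60}]'
```

```text
clock: 0.7
eef_pos: [395.6, 438.5, 242.3]
tool_rot: [-1.571, 0.0, 0.797]
force: [0.8, 0.5, 0.7]
width: 59.9
```

```bash
python3 -m jog '[{"x":0,"y":0,"z":-47,"ax":0,"ay":0.08,"az":0,"grip":60},{"x":0,"y":0,"z":-93,"ax":0,"ay":0.16,"az":0,"grip":60},{"x":0,"y":0,"z":-140,"ax":0,"ay":0.24,"az":0,"grip":60},{"x":0,"y":0,"z":-187,"ax":0,"ay":0.32,"az":0,"grip":60},{"x":-3,"y":0,"z":-233,"ax":0,"ay":0.4,"az":0,"grip":60}]'
python3 -m jog '[{"x":-13,"y":0,"z":-41,"ax":0,"ay":0.08,"az":0,"grip":60},{"x":-26,"y":0,"z":-82,"ax":0,"ay":0.16,"az":0,"grip":60},{"x":-39,"y":0,"z":-123,"ax":0,"ay":0.24,"az":0,"grip":60},{"x":-52,"y":0,"z":-165,"ax":0,"ay":0.32,"az":0,"grip":60},{"x":-65,"y":0,"z":-206,"ax":0,"ay":0.4,"az":0,"grip":60}]'
python3 -m jog '[{"x":0,"y":0,"z":-48,"ax":0,"ay":0.01,"az":0,"grip":60},{"x":0,"y":0,"z":-96,"ax":0,"ay":0.02,"az":0,"grip":60},{"x":-3,"y":0,"z":-144,"ax":0,"ay":0.03,"az":0,"grip":60},{"x":-8,"y":0,"z":-192,"ax":0,"ay":0.04,"az":0,"grip":60},{"x":-10,"y":0,"z":-240,"ax":0,"ay":0.04,"az":0,"grip":60}]'
python3 -c "
from h import *
snap('wrist','w1');st()"
```

```text
clock: 1.2
eef_pos: [561.1, 274.2, 242.2]
tool_rot: [-1.571, -0.0, 0.397]
force: [0.7, -0.0, 0.2]
width: 59.6
clock: 1.7
eef_pos: [580.0, 58.7, 242.3]
tool_rot: [-1.571, 0.0, -0.003]
force: [0.6, -0.6, -0.7]
width: 60.1
clock: 2.2
eef_pos: [569.4, -181.3, 242.2]
tool_rot: [-1.57, 0.0, -0.04]
force: [0.4, 0.2, -0.7]
width: 60.1
2.25 [ 567.52 -193.39  242.96] [-1.5803e+00 -8.0000e-04 -5.1600e-02] [ 0.95 -8.5   0.61] 59.9
```

View pics/w1.png

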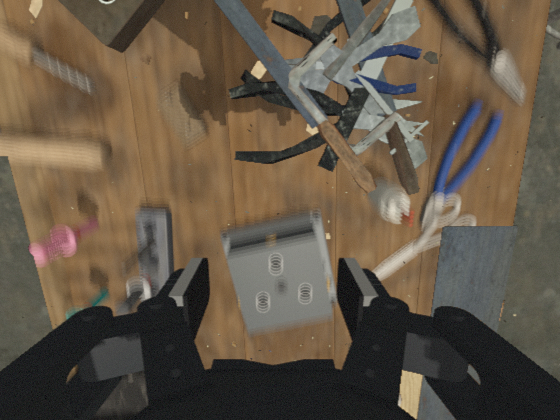

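```bash
python3 -m jog '[{"x":-35,"y":0,"z":-30,"ax":0,"ay":0,"az":0,"grip":45},{"x":-60,"y":0,"z":-50,"ax":0,"ay":0,"az":0,"grip":45},{"x":-60,"y":0,"z":-50,"ax":0,"ay":0,"az":0,"grip":45},{"x":-60,"y":0,"z":-50,"ax":0,"ay":0,"az":0,"grip":45},{"x":-60,"y":0,"z":-50,"ax":0,"ay":0,"az":0,"grip":45}]'
python3 -c "
from h import *
snap('wrist','w2');st()"
```

```text
clock: 2.75
eef_pos: [509.3, -225.8, 242.2]
tool_rot: [-1.57, -0.001, -0.038]
force: [0.3, 0.3, -0.0]
width: 45.2
2.8 [ 509.39 -225.69  242.15] [-1.5701e+00 -5.0000e-04 -3.7600e-02] [-0.2   0.96  0.04] 45.1
```

View pics/w2.png

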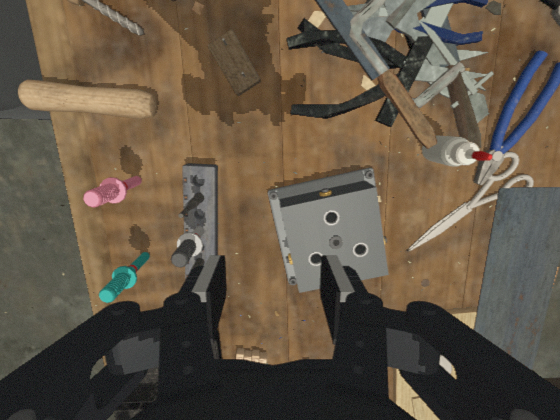

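```bash
python3 - <<'E'
from h import *
crop('w2',265,160,405,310,5,'c3');crop('w2',160,150,240,290,4.2,'c4')
im=load('w2'); print(cam(im).round(1))
for n,uv,z in [('screw',(336,242),52),('b',(331,218),52),('b',(316,258),52),('b',(360,250),52),('pintop',(180,257),106)]: print(n,back(im,uv,z).round(1))
E
```

```text
[ 512.8 -158.   374.1]
screw [ 575.7 -280.9   52. ]
b [ 570.1 -254.1   52. ]
b [ 554.4 -298.6   52. ]
b [ 601.6 -291.    52. ]
pintop [ 425.2 -269.5  106. ]
```

View pics/c3.png

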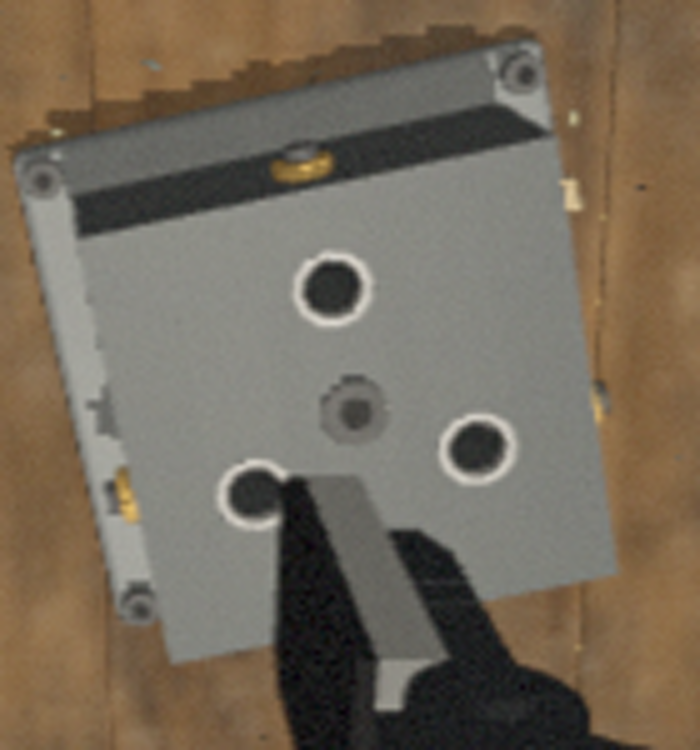

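View pics/c4.png

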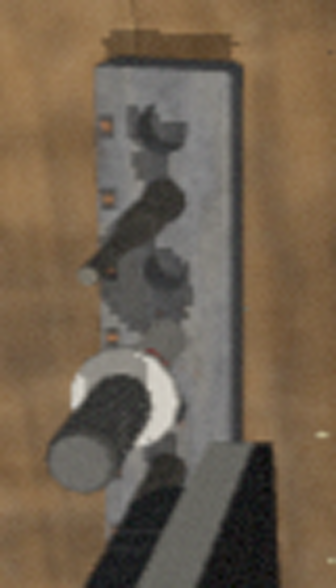

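```bash
python3 - <<'E'
from h import *
im=load('w2'); it=load('top0')
f=lambda u,v:(u-0.4,v-0.4)
def fit(im,pts):
    P=np.array([back(im,p,52)[:2] for p in pts]); c=P.mean(0); d=P-c
    print(P.round(2).tolist(),'c',c.round(2),'r',np.hypot(*d.T).round(2),'ang',np.degrees(np.arctan2(d[:,1],d[:,0])).round(2))
fit(im,[f(331.6,217.6),f(360.4,249.4),f(316.0,258.6)])
g=lambda u,v:(255+u/3-.3,120+v/3-.3)
fit(it,[g(127.5,182),g(183.5,135.5),g(197,207)])
c=lambda u,v:(160+u/4.2-.4,150+v/4.2-.4)
print('flange w',back(im,c(127,398),68).round(1),'top w',back(im,c(82,461),106).round(1))
print('flange t',back(it,g(156,407),68).round(1),'top t',back(it,g(157,407),106).round(1))
print('stand corner w',back(im,c(96,65),22).round(1),back(im,c(232,70),22).round(1))
for q in [(45,370),(318,394),(315,443),(42,416)]: print(back(it,g(*q),22).round(1))
E
python3 - <<'E'
import sys;sys.path.insert(0,'.')
from h import *
rel([423,-270,200],-0.042); rel([423,-270,84],-0.042)
E
```

```text
[[570.27, -253.2], [601.56, -289.88], [553.96, -298.78]] c [ 575.26 -280.62] r [27.87 27.88 27.99] ang [ 100.32  -19.4  -139.56]
[[568.88, -253.08], [600.27, -289.98], [552.68, -299.16]] c [ 573.94 -280.74] r [28.12 27.9  28.13] ang [ 100.38  -19.34 -139.09]
flange w [ 424.4 -271.9   68. ] top w [ 424.2 -271.8  106. ]
flange t [ 421.4 -271.9   68. ] top t [ 423.3 -270.1  106. ]
stand corner w [ 412.8 -196.9   22. ] [ 448.  -199.4   22. ]
[ 443.4 -199.2   22. ]
[ 429.3 -384.6   22. ]
[ 396.2 -382.5   22. ]
[ 412.2 -197.5   22. ]
xyz [-84.7  42.1 -47.5] len 106.0 rot [-0.001  0.004  0.001]
xyz [-84.7 158.1 -47.6] len 186.0 rot [-0.001  0.004  0.001]
```

```bash
python3 -m jog '[{"x":-42,"y":10,"z":-24,"ax":0,"ay":0,"az":0,"grip":45},{"x":-84,"y":20,"z":-49,"ax":0,"ay":0,"az":0,"grip":45},{"x":-84,"y":60,"z":-49,"ax":0,"ay":0,"az":0,"grip":45},{"x":-84,"y":90,"z":-49,"ax":0,"ay":0,"az":0,"grip":45},{"x":-84,"y":90,"z":-49,"ax":0,"ay":0,"az":0,"grip":45}]'
python3 -c "
from h import *
snap('wrist','w3');snap('scene','s3');crop('s3',150,130,310,290,4,'c5');st()"
```

```text
clock: 3.3
eef_pos: [421.0, -270.5, 149.3]
tool_rot: [-1.567, 0.006, -0.038]
force: [0.1, 0.3, 0.3]
width: 45.1
3.4 [ 423.11 -272.24  152.39] [-1.5705e+00  4.0000e-04 -3.8500e-02] [-0.78  0.47  1.05] 45.0
```

View pics/w3.png

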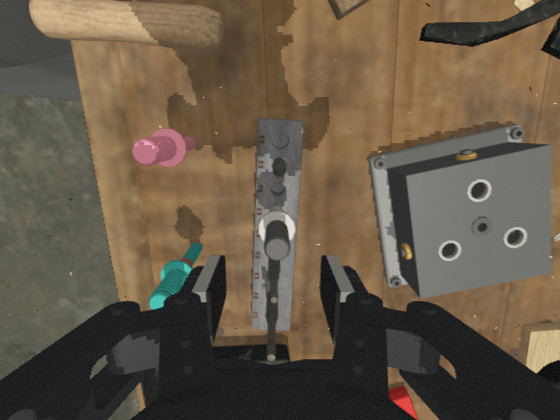

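View pics/c5.png

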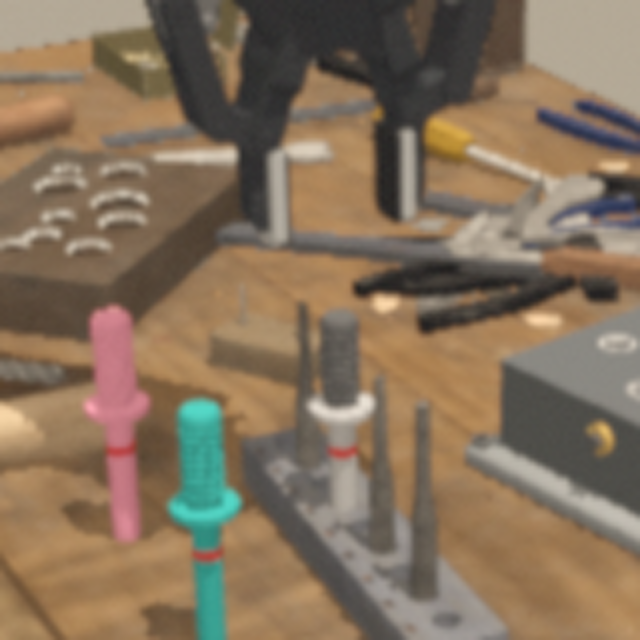

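```bash
python3 - <<'E'
from h import *
im=load('w3')
print('flange',back(im,(275.5,229),68).round(1),'top',back(im,(277.5,246),106).round(1))
print(back(im,(173,291),95).round(1)) 
E
```

```text
flange [ 423.2 -272.6   68. ] top [ 424.4 -270.6  106. ]
[ 355.9 -303.4   95. ]
```

```bash
python3 -m jog '[{"x":1,"y":30,"z":0.5,"ax":0,"ay":0,"az":0,"grip":45},{"x":1,"y":60,"z":0.5,"ax":0,"ay":0,"az":0,"grip":45},{"x":1,"y":71,"z":0.5,"ax":0,"ay":0,"az":0,"grip":45},{"x":1,"y":71,"z":0.5,"ax":0,"ay":0,"az":0,"grip":30},{"x":1,"y":71,"z":0.5,"ax":0,"ay":0,"az":0,"grip":25}]'
python3 -c "
from h import *
st()"
```

```text
clock: 3.9
eef_pos: [424.3, -272.8, 82.5]
tool_rot: [-1.572, -0.002, -0.04]
force: [-1.0, 0.9, -0.5]
width: 25.3
3.9 [ 424.27 -272.79   82.55] [-1.5719 -0.0018 -0.0397] [-1.03  0.95 -0.49] 25.3
```

```bash
python3 -m jog '[{"x":0,"y":0,"z":0,"ax":0,"ay":0,"az":0,"grip":12},{"x":0,"y":0,"z":0,"ax":0,"ay":0,"az":0,"grip":10},{"x":0,"y":0,"z":0,"ax":0,"ay":0,"az":0,"grip":10},{"x":0,"y":0,"z":0,"ax":0,"ay":0,"az":0,"grip":10}]'
python3 -c "
from h import *
snap('wrist','w4');snap('scene','s4');crop('s4',190,170,270,280,6,'c6');st()"
```

```text
clock: 4.3
eef_pos: [424.3, -272.9, 82.8]
tool_rot: [-1.572, -0.003, -0.04]
force: [-1.1, 1.2, 6.8]
width: 14.5
4.4 [ 424.26 -272.92   82.84] [-1.5721 -0.0027 -0.0401] [-0.08  0.3   7.41] 14.3
```

View pics/c6.png

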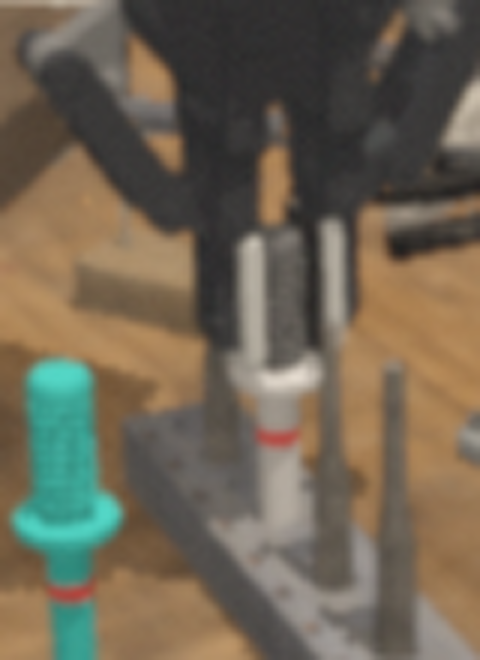

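View pics/w4.png

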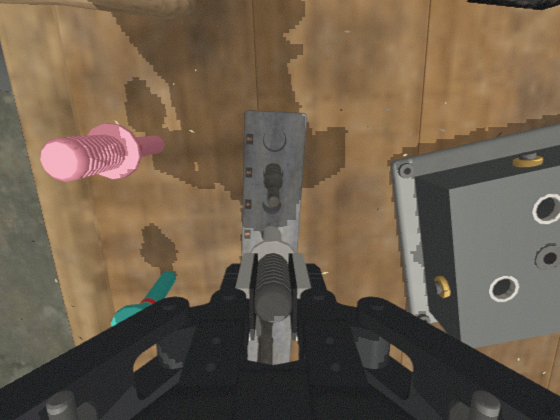

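```bash
python3 -m jog '[{"x":0,"y":-15,"z":0,"ax":0,"ay":0,"az":0,"grip":10},{"x":0,"y":-40,"z":0,"ax":0,"ay":0,"az":0,"grip":10},{"x":0,"y":-75,"z":0,"ax":0,"ay":0,"az":0,"grip":10},{"x":0,"y":-80,"z":0,"ax":0,"ay":0,"az":0,"grip":10},{"x":0,"y":-80,"z":0,"ax":0,"ay":0,"az":0,"grip":10}]'
python3 -c "
from h import *
st();rel([553.6,-298.7,155],-0.04)"
```

```text
clock: 4.9
eef_pos: [424.1, -272.5, 162.6]
tool_rot: [-1.572, -0.003, -0.04]
force: [-0.2, 1.2, -1.8]
width: 14.4
4.9 [ 424.09 -272.49  162.61] [-1.572  -0.0029 -0.0397] [-0.22  1.24 -1.79] 14.4
xyz [130.4   8.  -21. ] len 132.0 rot [0.001 0.    0.003]
```

```bash
python3 -m jog '[{"x":40,"y":0,"z":-7,"ax":0,"ay":0,"az":0,"grip":10},{"x":80,"y":0,"z":-14,"ax":0,"ay":0,"az":0,"grip":10},{"x":115,"y":4,"z":-18,"ax":0,"ay":0,"az":0,"grip":10},{"x":130,"y":8,"z":-21,"ax":0,"ay":0,"az":0,"grip":10},{"x":130,"y":8,"z":-21,"ax":0,"ay":0,"az":0,"grip":10}]'
python3 -m jog '[{"x":0,"y":0,"z":0,"ax":0,"ay":0,"az":0,"grip":10},{"x":0,"y":0,"z":0,"ax":0,"ay":0,"az":0,"grip":10}]'
python3 -c "
from h import *
snap('wrist','w5');snap('scene','s5');snap('top','t5');crop('s5',240,130,370,270,5,'c7');crop('w5',200,160,400,310,4,'c8');st()"
```

```text
clock: 5.4
eef_pos: [553.7, -297.4, 150.7]
tool_rot: [-1.57, 0.001, -0.038]
force: [-0.8, 0.4, -0.8]
width: 14.6
clock: 5.6
eef_pos: [550.5, -298.3, 152.7]
tool_rot: [-1.57, 0.002, -0.041]
force: [-0.0, 0.7, -1.1]
width: 14.6
5.75 [ 551.44 -298.52  153.5 ] [-1.5706e+00  4.0000e-04 -4.0900e-02] [ 0.59 -0.92 -0.65] 14.5
```

View pics/c7.png

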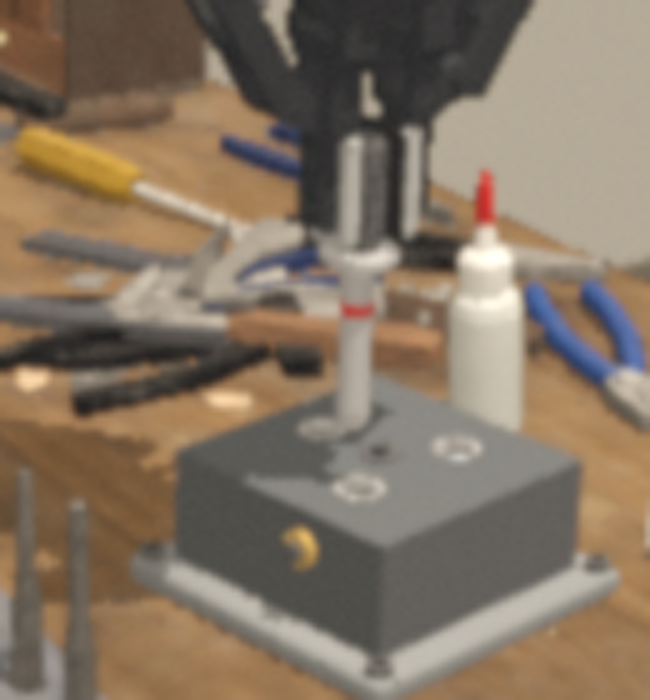

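View pics/c8.png

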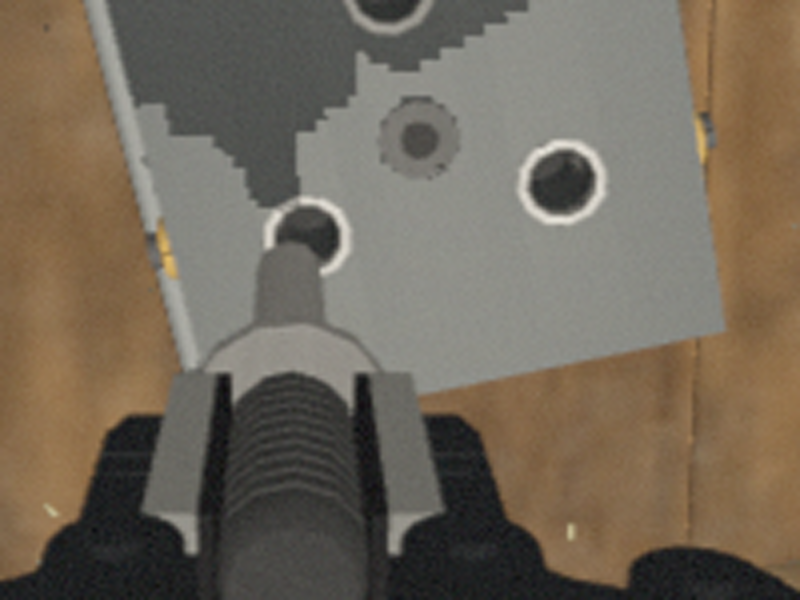

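```bash
cat >> h.py <<'E'
def ov(f,x0,y0,x1,y1,s,out,pin=None,bores=()):
    im=load(f); a=cv2.imread('pics/%s.png'%f)[y0:y1,x0:x1]; a=cv2.resize(a,None,fx=s,fy=s,interpolation=cv2.INTER_CUBIC)
    t=np.linspace(0,2*np.pi,49)
    def circ(c,r,z,col):
        P=np.array([proj(im,(c[0]+r*np.cos(k),c[1]+r*np.sin(k),z)) for k in t]); P=((P-[x0,y0])*s+s/2).round().astype(int)
        cv2.polylines(a,[P],False,col,1)
    if pin is not None:
        for r,h,col in [(4.8,0,(0,255,0)),(5.5,2,(0,255,0)),(5.5,40,(255,255,0)),(5.5,44,(255,255,0)),(5.5,58,(0,255,0)),(13,58,(0,255,255)),(13,62,(0,255,255)),(8,100,(255,0,255))]: circ(pin,r,pin[2]+h,col)
    for b in bores: circ(b,6.5,52,(0,0,255))
    cv2.imwrite('pics/%s.png'%out,a)
E
python3 - <<'E'
from h import *
B=[(570.27,-253.2),(601.56,-289.88),(553.96,-298.78)]
p=(551.4,-298.5,76.7)
ov('w5',200,160,400,310,4,'o1',p,B); ov('s5',270,130,370,270,4,'o2',p,[(b[0]-0.7,b[1]) for b in B])
E
```

```text
(no output)
```

View pics/o1.png

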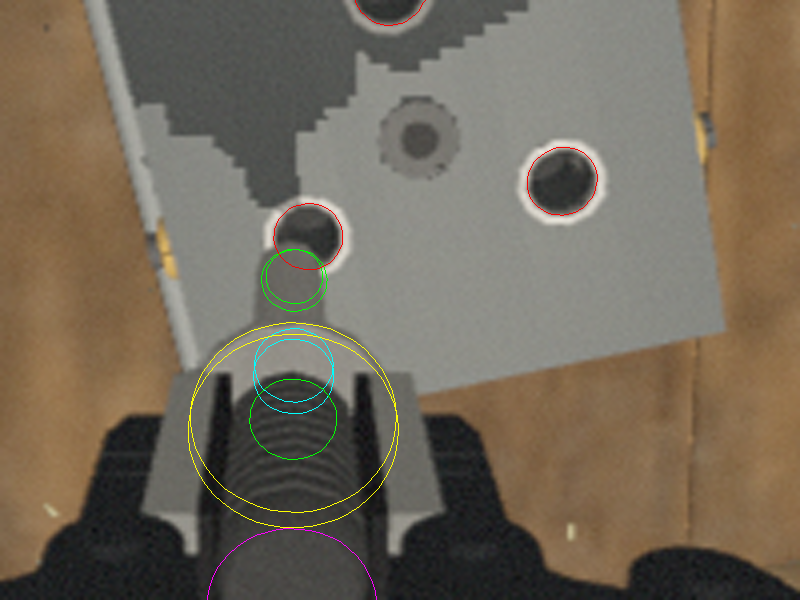

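View pics/o2.png

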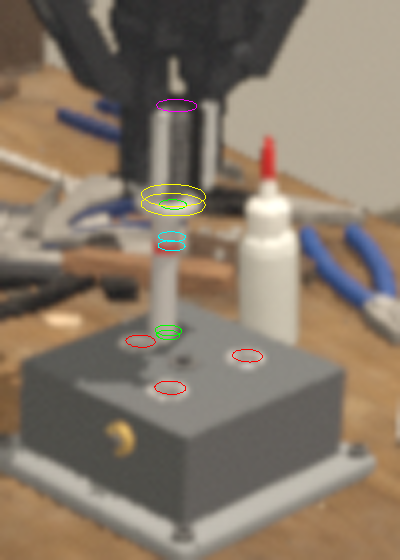

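```bash
python3 - <<'E'
from h import *
crop('s5',290,160,350,235,8,'c9')
crop('w5',240,200,310,270,8,'c10')
E
```

```text
(no output)
```

View pics/c9.png

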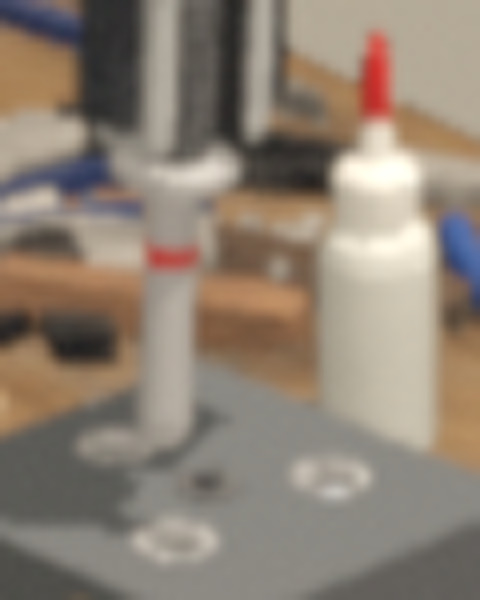

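View pics/c10.png

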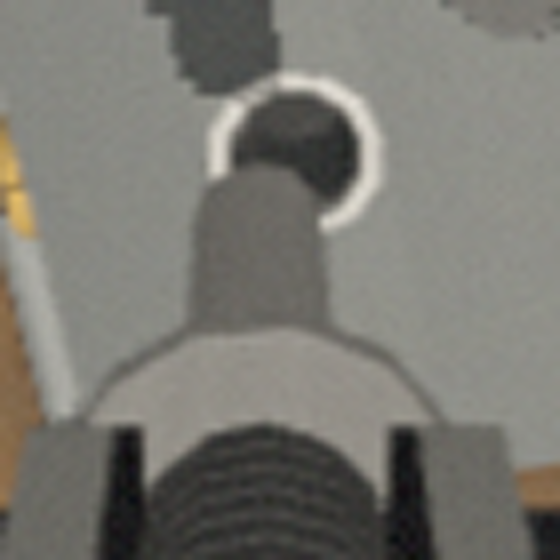

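```bash
cat >> h.py <<'E'
from scipy.optimize import least_squares
def circ3(p,r,h,n=72):
    x,y,z,tx,ty=p; t=np.linspace(0,2*np.pi,n,endpoint=False)
    return np.array([[x+tx*h+r*np.cos(k),y+ty*h+r*np.sin(k),z+h-r*(tx*np.cos(k)+ty*np.sin(k))] for k in t])
def pj(im,P): return np.array([proj(im,q) for q in P])
def edge(im,p,v,ha,hb):  # left/right u at row v
    A=pj(im,circ3(p,5.5,ha,180)); B=pj(im,circ3(p,5.5,hb,180)); o=[]
    for f in (np.argmin,np.argmax):
        a=A[f(A[:,0])]; b=B[f(B[:,0])]; o.append(a[0]+(v-a[1])*(b[0]-a[0])/(b[1]-a[1]))
    return o
E
cat > fit5.py <<'E'
from h import *
W=load('w5'); S=load('s5')
w=lambda u,v:np.array([240+u/8-.44,200+v/8-.44]); s=lambda u,v:np.array([290+u/8-.44,160+v/8-.44])
B=[(570.27,-253.2),(601.56,-289.88),(553.96,-298.78)]
# wrist bores in this picture
bw=back(W,w(297,155),52); print('bore A wrist now',bw.round(2))
c4=lambda u,v:np.array([200+u/4-.4,160+v/4-.4]); print('bore C',back(W,c4(562,182),52).round(2))
bias=np.mean([s(331,477)-proj(S,(*B[1],52)), s(176,540)-proj(S,(*B[2],52)), s(115,444)-proj(S,(*B[0],52))],axis=0)
print('scene bias',bias, [ (s(331,477)-proj(S,(*B[1],52))).round(2),(s(176,540)-proj(S,(*B[2],52))).round(2),(s(115,444)-proj(S,(*B[0],52))).round(2)])
def res(p):
    r=[]
    F=pj(W,np.r_[circ3(p,4.8,0),circ3(p,5.5,2)]); r.append(F[:,1].min()-w(0,168)[1])
    for v,l,rr in [(300,190,328),(220,195,325)]:
        a,b=edge(W,p,w(0,v)[1],2,50); r+= [a-w(l,0)[0], b-w(rr,0)[0]]
    r.append(pj(W,circ3(p,13,62))[:,1].min()-w(0,332)[1])
    sb=lambda P: pj(S,P)+bias
    F=sb(np.r_[circ3(p,4.8,0),circ3(p,5.5,2)]); r.append(F[:,1].max()-s(0,449)[1])
    for h,v in [(40,270),(44,248)]: r.append(sb(circ3(p,5.5,h))[:,1].max()-s(0,v)[1])
    for v,l,rr in [(400,141,193),(310,145,197),(230,148,201)]:
        a,b=edge(S,p,s(0,v)[1]-bias[1],2,50); r+=[a+bias[0]-s(l,0)[0], b+bias[0]-s(rr,0)[0]]
    return np.array(r)
q=least_squares(res,[551,-298,74,0,0]); print(q.x.round(3)); print(q.fun.round(2)); 
J=q.jac; print(np.sqrt(np.diag(np.linalg.inv(J.T@J))).round(3))
E
python3 fit5.py
```

```text
bore A wrist now [ 554.1  -299.05   52.  ]
bore C [ 601.67 -290.17   52.  ]
scene bias [-0.76192278  0.76885797] [array([-0.62,  0.96]), array([-0.74,  0.86]), array([-0.93,  0.48])]
[ 5.50733e+02 -2.98014e+02  7.58550e+01  8.00000e-03  2.00000e-03]
[ 0.09 -0.06  0.34  0.02 -0.16  0.02 -0.19 -0.09  0.37 -0.12  0.02 -0.18
  0.02 -0.16 -0.03]
[0.427 0.702 0.904 0.024 0.013]
```

```bash
python3 -c "
from h import *
st()"; python3 -m jog '[{"x":2,"y":8,"z":-0.4,"ax":0,"ay":0,"az":0,"grip":10},{"x":3.3,"y":16,"z":-0.8,"ax":0,"ay":0,"az":0,"grip":10},{"x":3.3,"y":19,"z":-0.8,"ax":0,"ay":0,"az":0,"grip":10},{"x":3.3,"y":19,"z":-0.8,"ax":0,"ay":0,"az":0,"grip":10},{"x":3.3,"y":19,"z":-0.8,"ax":0,"ay":0,"az":0,"grip":10}]'
python3 -c "
from h import *
snap('wrist','w6');snap('scene','s6');crop('s6',290,160,350,235,8,'c11');crop('w6',240,200,310,270,8,'c12');st()"
```

```text
5.75 [ 551.44 -298.52  153.5 ] [-1.5706e+00  4.0000e-04 -4.0900e-02] [ 0.59 -0.92 -0.65] 14.5
clock: 6.25
eef_pos: [555.5, -299.4, 134.1]
tool_rot: [-1.571, 0.0, -0.04]
force: [-0.2, 1.0, -0.8]
width: 14.4
6.35 [ 555.72 -299.48  134.48] [-1.571e+00 -3.000e-04 -4.010e-02] [ 0.39 -0.72 -1.15] 14.1
```

View pics/c11.png

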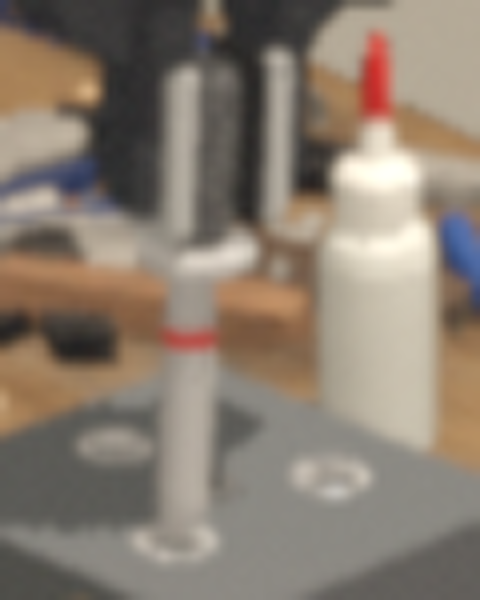

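View pics/c12.png

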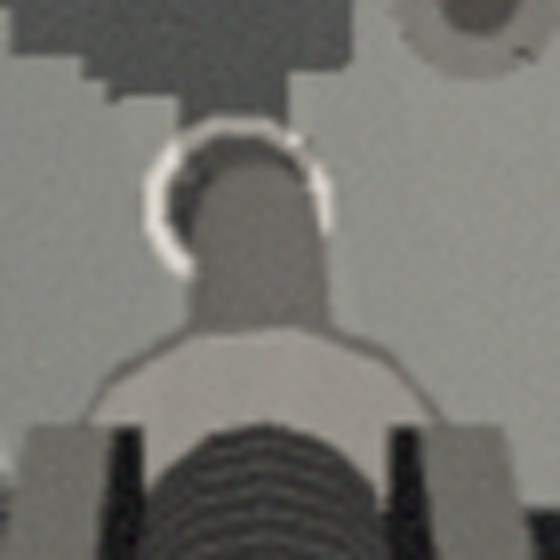

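```bash
python3 - <<'E'
from h import *
W=load('w6')
w=lambda u,v:np.array([240+u/8-.44,200+v/8-.44])
print(back(W,w(238,201),52).round(2))
B=[(570.27,-253.2),(601.56,-289.88),(554.0,-298.9)]
ov('w6',240,200,310,270,8,'o3',(555.0,-298.97,56.8),B)
E
```

```text
[ 553.97 -298.7    52.  ]
```

View pics/o3.png

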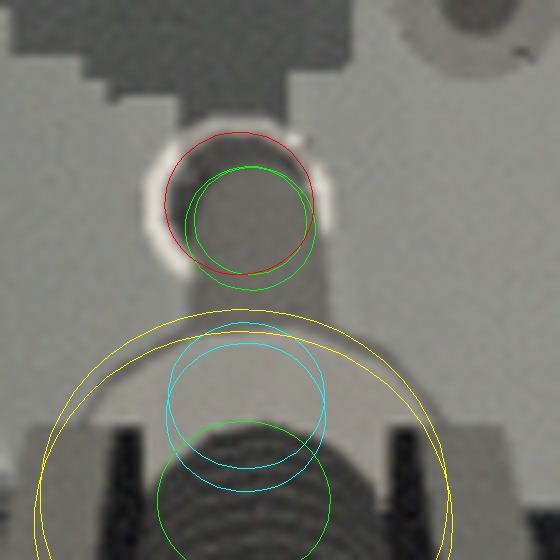

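```bash
python3 -m jog '[{"x":-1.8,"y":0,"z":0,"ax":0,"ay":0,"az":0,"grip":10},{"x":-1.8,"y":0,"z":0,"ax":0,"ay":0,"az":0,"grip":10},{"x":-1.8,"y":0,"z":0,"ax":0,"ay":0,"az":0,"grip":10},{"x":-1.8,"y":0,"z":0,"ax":0,"ay":0,"az":0,"grip":10}]'
python3 -c "
from h import *
st();snap('wrist','w7');snap('scene','s7');st()
ov('s7',290,160,350,235,8,'c13');ov('w7',240,200,310,270,8,'c14',(554,-298.9,57),[(554.0,-298.9)])"
```

```text
clock: 6.75
eef_pos: [553.9, -299.3, 134.4]
tool_rot: [-1.571, -0.0, -0.04]
force: [0.1, -0.1, -1.6]
width: 13.9
6.75 [ 553.86 -299.32  134.39] [-1.5709e+00 -2.0000e-04 -4.0000e-02] [ 0.09 -0.13 -1.6 ] 13.9
6.85 [ 553.86 -299.23  134.32] [-1.5708e+00 -1.0000e-04 -3.9900e-02] [ 0.18  0.49 -1.37] 14.3
```

View pics/c13.png

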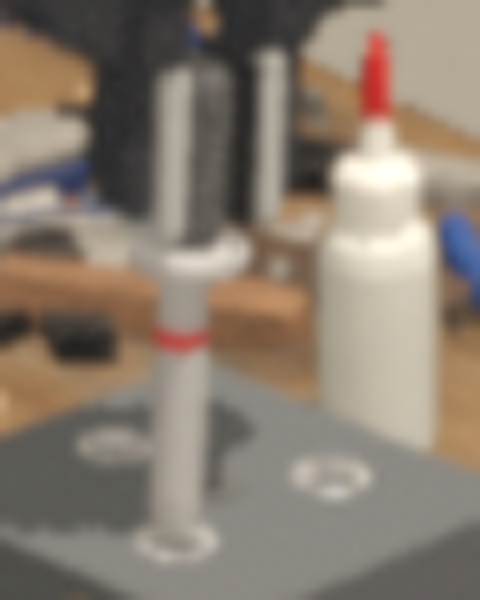

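View pics/c14.png

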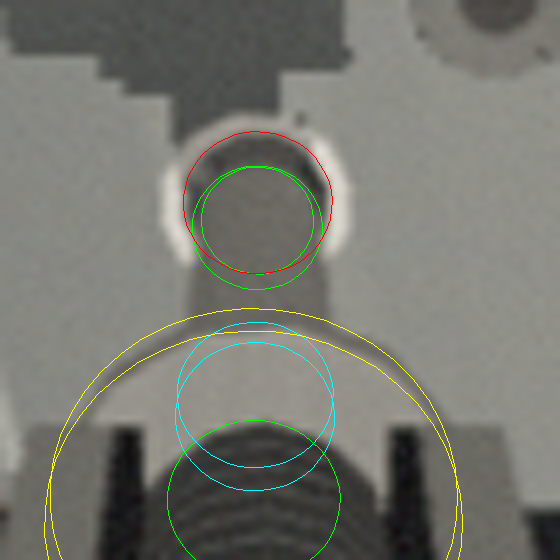

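```bash
python3 -m jog '[{"x":0.1,"y":2,"z":0.2,"ax":0,"ay":0,"az":0,"grip":10},{"x":0.1,"y":4,"z":0.2,"ax":0,"ay":0,"az":0,"grip":10},{"x":0.1,"y":6,"z":0.2,"ax":0,"ay":0,"az":0,"grip":10},{"x":0.1,"y":6,"z":0.2,"ax":0,"ay":0,"az":0,"grip":10}]'; python3 -m jog '[{"x":0,"y":2,"z":0,"ax":0,"ay":0,"az":0,"grip":10},{"x":0,"y":3,"z":0,"ax":0,"ay":0,"az":0,"grip":10},{"x":0,"y":3,"z":0,"ax":0,"ay":0,"az":0,"grip":10}]'
```

```text
clock: 7.25
eef_pos: [553.7, -298.9, 127.8]
tool_rot: [-1.57, 0.001, -0.04]
force: [0.3, -0.1, -2.0]
width: 14.3
clock: 7.55
eef_pos: [553.8, -299.0, 125.1]
tool_rot: [-1.571, 0.0, -0.04]
force: [0.1, -0.5, -1.1]
width: 14.6
```

```bash
python3 -m jog '[{"x":0,"y":2,"z":0,"ax":0,"ay":0,"az":0,"grip":10},{"x":0,"y":4,"z":0,"ax":0,"ay":0,"az":0,"grip":10},{"x":0,"y":4,"z":0,"ax":0,"ay":0,"az":0,"grip":10}]'; python3 -c "
from h import *
snap('wrist','w8');snap('scene','s8')
ov('s8',290,160,350,235,8,'c15')"
```

```text
clock: 7.85
eef_pos: [553.7, -298.9, 120.9]
tool_rot: [-1.57, 0.001, -0.04]
force: [0.2, -0.7, -0.9]
width: 14.4
```

View pics/c15.png

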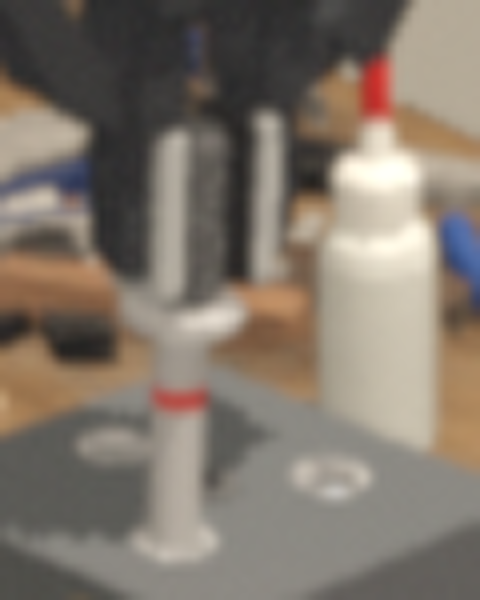

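```bash
python3 -m jog '[{"x":0,"y":2,"z":0,"ax":0,"ay":0,"az":0,"grip":10},{"x":0,"y":4,"z":0,"ax":0,"ay":0,"az":0,"grip":10},{"x":0,"y":6,"z":0,"ax":0,"ay":0,"az":0,"grip":10}]';  python3 -m jog '[{"x":0,"y":2,"z":0,"ax":0,"ay":0,"az":0,"grip":10},{"x":0,"y":4,"z":0,"ax":0,"ay":0,"az":0,"grip":10}]'; python3 -m jog '[{"x":0,"y":2,"z":0,"ax":0,"ay":0,"az":0,"grip":10},{"x":0,"y":4,"z":0,"ax":0,"ay":0,"az":0,"grip":10}]'
```

```text
clock: 8.25
eef_pos: [554.5, -299.3, 115.5]
tool_rot: [-1.571, -0.001, -0.04]
force: [0.9, -0.2, 2.3]
width: 14.3
clock: 8.45
eef_pos: [554.6, -299.5, 111.7]
tool_rot: [-1.572, -0.002, -0.04]
force: [0.7, -0.1, 2.4]
width: 14.5
clock: 8.65
eef_pos: [554.5, -299.4, 107.6]
tool_rot: [-1.571, -0.001, -0.04]
force: [1.3, -0.8, 3.9]
width: 14.3
```

```bash
for i in 1 2; do python3 -m jog '[{"x":0,"y":1,"z":0,"ax":0,"ay":0,"az":0,"grip":10},{"x":0,"y":2,"z":0,"ax":0,"ay":0,"az":0,"grip":10},{"x":0,"y":2,"z":0,"ax":0,"ay":0,"az":0,"grip":10}]' |egrep 'eef|force'; done
```

```text
eef_pos: [554.3, -299.2, 105.0]
force: [2.5, -1.6, -1.4]
eef_pos: [554.2, -299.2, 103.1]
force: [3.3, -1.7, 0.2]
```

```bash
python3 -m jog '[{"x":0,"y":0.5,"z":0,"ax":0,"ay":0,"az":0,"grip":10},{"x":0,"y":1,"z":0,"ax":0,"ay":0,"az":0,"grip":10},{"x":0,"y":1,"z":0,"ax":0,"ay":0,"az":0,"grip":10}]' |egrep 'eef|force';python3 -m jog '[{"x":0,"y":0.5,"z":0,"ax":0,"ay":0,"az":0,"grip":10},{"x":0,"y":1,"z":0,"ax":0,"ay":0,"az":0,"grip":10},{"x":0,"y":1,"z":0,"ax":0,"ay":0,"az":0,"grip":10}]' |egrep 'eef|force'; python3 -c "
from h import *
snap('scene','s9')
ov('s9',290,160,350,235,8,'c16')"
```

```text
eef_pos: [554.2, -299.2, 102.3]
force: [3.5, -2.2, 1.5]
eef_pos: [554.1, -299.1, 101.2]
force: [4.8, -1.7, 1.4]
```

View pics/c16.png

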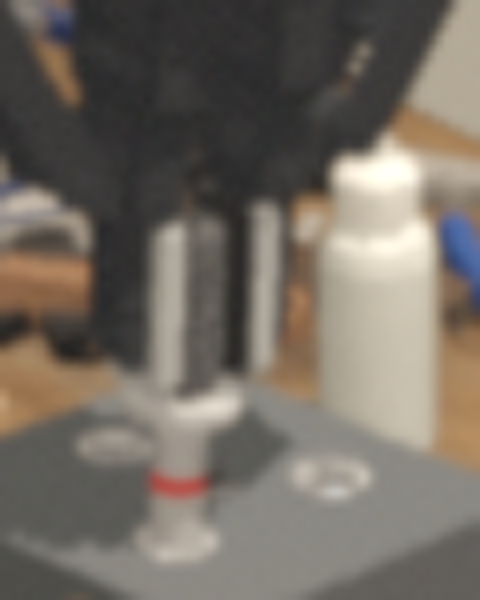

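```bash
python3 -m jog '[{"x":0,"y":0.5,"z":0,"ax":0,"ay":0,"az":0,"grip":10},{"x":0,"y":1,"z":0,"ax":0,"ay":0,"az":0,"grip":10},{"x":0,"y":1,"z":0,"ax":0,"ay":0,"az":0,"grip":10}]' |egrep 'eef|force';python3 -m jog '[{"x":-0.3,"y":0.5,"z":0,"ax":0,"ay":0,"az":0,"grip":10},{"x":-0.3,"y":1,"z":0,"ax":0,"ay":0,"az":0,"grip":10},{"x":-0.3,"y":1,"z":0,"ax":0,"ay":0,"az":0,"grip":10}]' |egrep 'eef|force'
```

```text
eef_pos: [554.2, -299.2, 101.1]
force: [2.7, -0.4, 6.7]
eef_pos: [554.2, -299.4, 101.0]
force: [1.5, -0.2, 13.1]
```

```bash
python3 -m jog '[{"x":0,"y":0.6,"z":0,"ax":0,"ay":0,"az":0,"grip":10},{"x":0,"y":1,"z":0,"ax":0,"ay":0,"az":0,"grip":10},{"x":0,"y":1,"z":0,"ax":0,"ay":0,"az":0,"grip":10}]' |egrep 'eef|force|wid'; python3 -c "
from h import *
snap('scene','s10');st()
ov('s10',290,160,350,235,8,'c17',(554,-298.9,24),[(554.0,-298.9)])"
```

```text
eef_pos: [554.2, -299.5, 100.9]
force: [1.1, 1.4, 18.4]
width: 14.4
10.85 [ 554.25 -299.55  100.93] [-1.5711 -0.0022 -0.0402] [ 0.68  1.31 17.95] 14.2
```

View pics/c17.png

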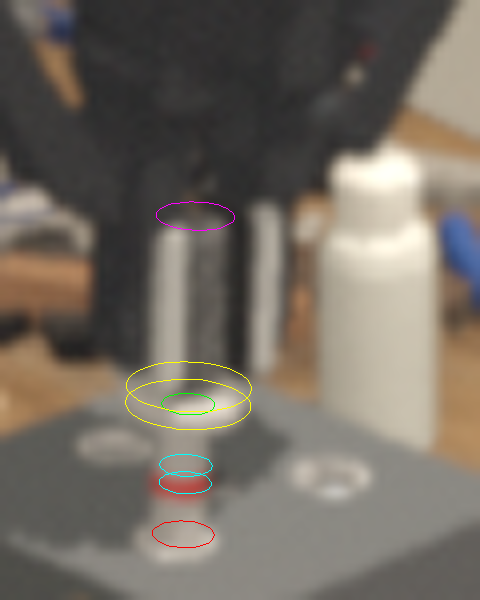

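```bash
python3 -m jog '[{"x":0,"y":-6,"z":0,"ax":0,"ay":0,"az":0,"grip":10},{"x":0,"y":-14,"z":0,"ax":0,"ay":0,"az":0,"grip":10},{"x":0,"y":-24,"z":0,"ax":0,"ay":0,"az":0,"grip":10},{"x":0,"y":-40,"z":0,"ax":0,"ay":0,"az":0,"grip":10},{"x":0,"y":-45,"z":0,"ax":0,"ay":0,"az":0,"grip":10}]' ; python3 -m jog '[{"x":0,"y":0,"z":0,"ax":0,"ay":0,"az":0,"grip":10},{"x":0,"y":0,"z":0,"ax":0,"ay":0,"az":0,"grip":10}]';python3 -c "
from h import *
snap('scene','s11');st()
rel([601.5,-290.0,137],-0.04)
ov('s11',290,130,350,205,8,'c18')"
```

```text
clock: 11.35
eef_pos: [551.9, -298.8, 143.6]
tool_rot: [-1.57, 0.003, -0.04]
force: [0.3, -0.6, -0.5]
width: 14.0
clock: 11.55
eef_pos: [552.3, -298.4, 142.3]
tool_rot: [-1.569, 0.003, -0.04]
force: [-0.5, 0.0, -1.6]
width: 14.6
11.6 [ 552.43 -298.43  142.22] [-1.5694  0.0027 -0.0401] [-0.21 -0.26 -1.57] 14.4
xyz [48.7  5.1 10.4] len 50.0 rot [-0.001 -0.    -0.003]
```

View pics/c18.png

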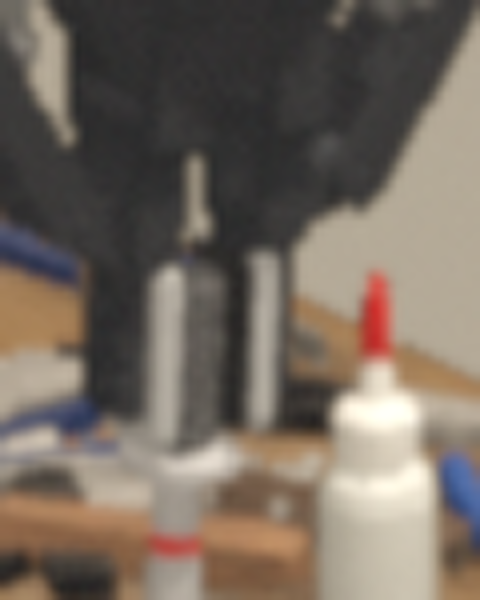

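```bash
python3 -m jog '[{"x":25,"y":0,"z":5,"ax":0,"ay":0,"az":0,"grip":10},{"x":48.7,"y":4,"z":10.4,"ax":0,"ay":0,"az":0,"grip":10},{"x":48.7,"y":6,"z":10.4,"ax":0,"ay":0,"az":0,"grip":10},{"x":48.7,"y":6,"z":10.4,"ax":0,"ay":0,"az":0,"grip":10},{"x":48.7,"y":6,"z":10.4,"ax":0,"ay":0,"az":0,"grip":10}]' ; python3 -m jog '[{"x":0,"y":0,"z":0,"ax":0,"ay":0,"az":0,"grip":10},{"x":0,"y":0,"z":0,"ax":0,"ay":0,"az":0,"grip":10},{"x":0,"y":0,"z":0,"ax":0,"ay":0,"az":0,"grip":10}]';python3 -c "
from h import *
snap('wrist','w12');snap('scene','s12');st()
ov('w12',240,200,310,270,8,'c19',(601.5,-290,59.5),[(601.5,-290)])
ov('s12',290,150,360,225,8,'c20')"
```

```text
clock: 12.1
eef_pos: [601.0, -291.1, 136.6]
tool_rot: [-1.571, 0.003, -0.041]
force: [1.4, 0.1, -1.5]
width: 14.6
clock: 12.4
eef_pos: [602.4, -290.9, 137.5]
tool_rot: [-1.571, -0.0, -0.041]
force: [0.1, -0.3, -1.1]
width: 14.5
12.5 [ 602.55 -290.76  137.46] [-1.5708e+00 -1.0000e-04 -4.0300e-02] [ 0.13  0.56 -0.31] 14.4
```

View pics/c19.png

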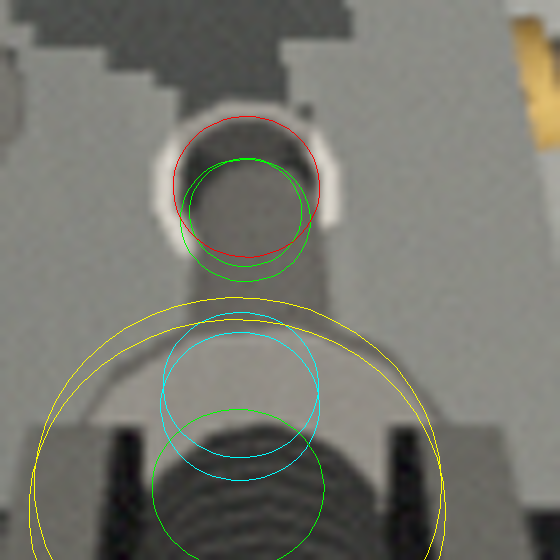

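View pics/c20.png

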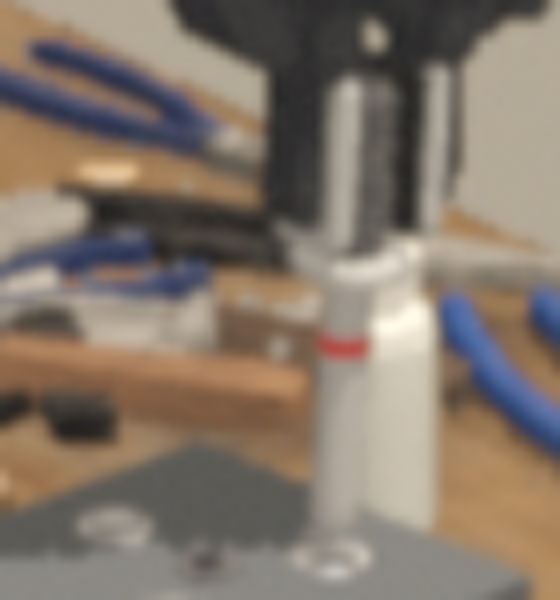

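```bash
python3 -m jog '[{"x":-1.1,"y":0,"z":0.7,"ax":0,"ay":0,"az":0,"grip":10},{"x":-1.1,"y":2,"z":0.7,"ax":0,"ay":0,"az":0,"grip":10},{"x":-1.1,"y":4,"z":0.7,"ax":0,"ay":0,"az":0,"grip":10},{"x":-1.1,"y":4,"z":0.7,"ax":0,"ay":0,"az":0,"grip":10}]' |egrep 'eef|force'; python3 -m jog '[{"x":0,"y":2,"z":0,"ax":0,"ay":0,"az":0,"grip":10},{"x":0,"y":4,"z":0,"ax":0,"ay":0,"az":0,"grip":10},{"x":0,"y":5,"z":0,"ax":0,"ay":0,"az":0,"grip":10},{"x":0,"y":5,"z":0,"ax":0,"ay":0,"az":0,"grip":10}]' |egrep 'eef|force'; python3 -m jog '[{"x":0,"y":2,"z":0,"ax":0,"ay":0,"az":0,"grip":10},{"x":0,"y":4,"z":0,"ax":0,"ay":0,"az":0,"grip":10},{"x":0,"y":5,"z":0,"ax":0,"ay":0,"az":0,"grip":10},{"x":0,"y":5,"z":0,"ax":0,"ay":0,"az":0,"grip":10}]' |egrep 'eef|force'
```

```text
eef_pos: [601.4, -289.7, 132.8]
force: [0.1, -0.2, -1.4]
eef_pos: [601.5, -289.8, 128.0]
force: [0.6, -0.4, -1.8]
eef_pos: [601.5, -289.9, 123.0]
force: [0.7, 0.2, -1.7]
```

```bash
python3 -m jog '[{"x":0,"y":2,"z":0,"ax":0,"ay":0,"az":0,"grip":10},{"x":0,"y":4,"z":0,"ax":0,"ay":0,"az":0,"grip":10},{"x":0,"y":6,"z":0,"ax":0,"ay":0,"az":0,"grip":10}]'|egrep 'eef|force';  python3 -m jog '[{"x":0,"y":2,"z":0,"ax":0,"ay":0,"az":0,"grip":10},{"x":0,"y":4,"z":0,"ax":0,"ay":0,"az":0,"grip":10},{"x":0,"y":6,"z":0,"ax":0,"ay":0,"az":0,"grip":10}]'|egrep 'eef|force'; python3 -m jog '[{"x":0,"y":2,"z":0,"ax":0,"ay":0,"az":0,"grip":10},{"x":0,"y":4,"z":0,"ax":0,"ay":0,"az":0,"grip":10},{"x":0,"y":5,"z":0,"ax":0,"ay":0,"az":0,"grip":10}]'|egrep 'eef|force'
```

```text
eef_pos: [601.3, -290.1, 117.3]
force: [-2.9, 0.0, 1.7]
eef_pos: [600.6, -290.6, 111.1]
force: [-3.4, -1.5, 3.3]
eef_pos: [600.8, -290.2, 105.8]
force: [-5.4, -2.1, 1.7]
```

```bash
for i in 1 2 3; do python3 -m jog '[{"x":0,"y":0.5,"z":0,"ax":0,"ay":0,"az":0,"grip":10},{"x":0,"y":1,"z":0,"ax":0,"ay":0,"az":0,"grip":10},{"x":0,"y":1.5,"z":0,"ax":0,"ay":0,"az":0,"grip":10},{"x":0,"y":1.5,"z":0,"ax":0,"ay":0,"az":0,"grip":10}]'|egrep 'eef|force'; done
```

```text
eef_pos: [600.9, -290.0, 104.4]
force: [-4.5, -2.0, -0.0]
eef_pos: [600.9, -290.0, 102.9]
force: [-4.1, -1.6, -0.1]
eef_pos: [600.9, -290.0, 101.4]
force: [-4.3, -2.5, 0.9]
```

```bash
for i in 1 2; do python3 -m jog '[{"x":0,"y":0.5,"z":0,"ax":0,"ay":0,"az":0,"grip":10},{"x":0,"y":1,"z":0,"ax":0,"ay":0,"az":0,"grip":10},{"x":0,"y":1,"z":0,"ax":0,"ay":0,"az":0,"grip":10}]'|egrep 'eef|force'; done
```

```text
eef_pos: [601.0, -290.1, 101.2]
force: [-5.9, -0.9, 4.4]
eef_pos: [601.1, -290.3, 101.1]
force: [-6.8, -0.5, 10.4]
```

```bash
python3 -m jog '[{"x":0,"y":0.7,"z":0,"ax":0,"ay":0,"az":0,"grip":10},{"x":0,"y":1.3,"z":0,"ax":0,"ay":0,"az":0,"grip":10},{"x":0,"y":1.3,"z":0,"ax":0,"ay":0,"az":0,"grip":10}]'|egrep 'eef|force'; python3 -c "
from h import *
snap('scene','s13');st()
ov('s13',290,150,360,225,8,'c21')"
```

```text
eef_pos: [601.3, -290.5, 101.0]
force: [-8.8, 1.1, 17.2]
16.75 [ 601.25 -290.44  100.96] [-1.5709e+00 -2.0000e-04 -4.0300e-02] [-8.96  0.75 16.24] 14.3
```

View pics/c21.png

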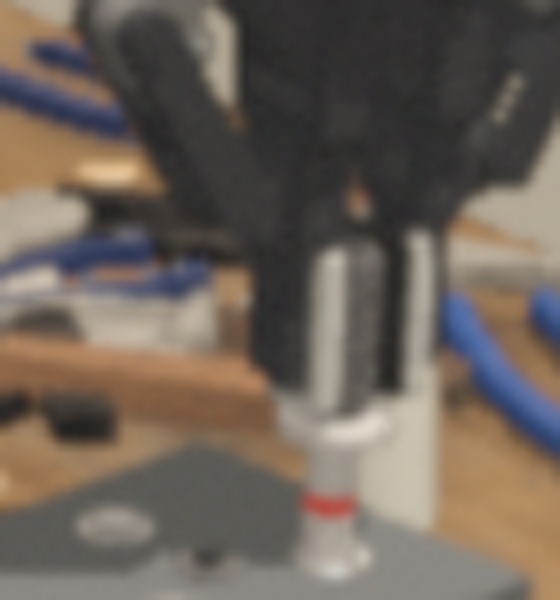

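```bash
python3 -m jog '[{"x":0,"y":-6,"z":0,"ax":0,"ay":0,"az":0,"grip":10},{"x":0,"y":-14,"z":0,"ax":0,"ay":0,"az":0,"grip":10},{"x":0,"y":-24,"z":0,"ax":0,"ay":0,"az":0,"grip":10},{"x":0,"y":-40,"z":0,"ax":0,"ay":0,"az":0,"grip":10},{"x":0,"y":-44,"z":0,"ax":0,"ay":0,"az":0,"grip":10}]' |egrep 'eef|force|wid'; python3 -m jog '[{"x":0,"y":0,"z":0,"ax":0,"ay":0,"az":0,"grip":10},{"x":0,"y":0,"z":0,"ax":0,"ay":0,"az":0,"grip":10}]'|egrep 'eef|force|wid';python3 -c "
from h import *
rel([570.05,-253.2,137.5],-0.04)"
```

```text
eef_pos: [604.8, -289.6, 145.7]
force: [0.0, -0.0, -1.0]
width: 14.5
eef_pos: [602.3, -289.1, 142.8]
force: [-0.9, -0.8, -1.6]
width: 14.5
xyz [-33.6   5.3  34.6] len 49.0 rot [-0.001  0.001  0.001]
```

```bash
python3 -m jog '[{"x":-17,"y":0,"z":17,"ax":0,"ay":0,"az":0,"grip":10},{"x":-33.6,"y":3,"z":34.6,"ax":0,"ay":0,"az":0,"grip":10},{"x":-33.6,"y":5,"z":34.6,"ax":0,"ay":0,"az":0,"grip":10},{"x":-33.6,"y":5,"z":34.6,"ax":0,"ay":0,"az":0,"grip":10},{"x":-33.6,"y":5,"z":34.6,"ax":0,"ay":0,"az":0,"grip":10}]' ; python3 -m jog '[{"x":0,"y":0,"z":0,"ax":0,"ay":0,"az":0,"grip":10},{"x":0,"y":0,"z":0,"ax":0,"ay":0,"az":0,"grip":10},{"x":0,"y":0,"z":0,"ax":0,"ay":0,"az":0,"grip":10}]';python3 -c "
from h import *
snap('wrist','w14');st()
ov('w14',240,200,310,270,8,'c22',None,[(570.27,-253.2)])"
```

```text
clock: 17.95
eef_pos: [570.1, -254.7, 137.5]
tool_rot: [-1.572, -0.001, -0.04]
force: [0.7, -0.3, -0.8]
width: 14.5
clock: 18.25
eef_pos: [569.6, -254.4, 137.4]
tool_rot: [-1.571, -0.0, -0.04]
force: [-0.4, -0.2, -1.2]
width: 14.4
18.3 [ 569.52 -254.24  137.46] [-1.5709e+00 -1.0000e-04 -4.0200e-02] [-0.58 -0.05 -1.6 ] 14.8
```

View pics/c22.png

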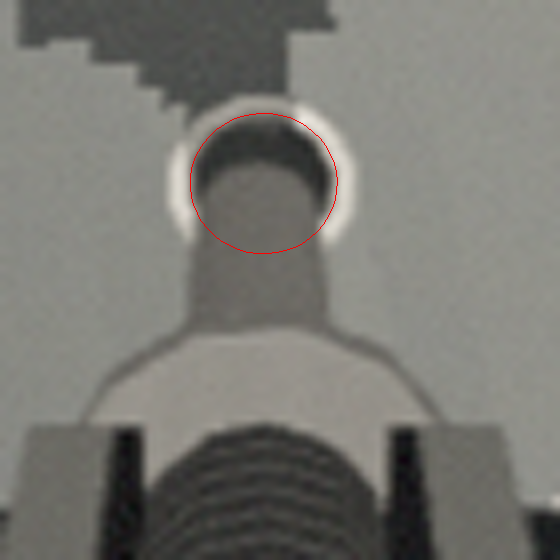

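```bash
python3 -m jog '[{"x":0.4,"y":0,"z":1,"ax":0,"ay":0,"az":0,"grip":10},{"x":0.4,"y":2,"z":1,"ax":0,"ay":0,"az":0,"grip":10},{"x":0.4,"y":4,"z":1,"ax":0,"ay":0,"az":0,"grip":10},{"x":0.4,"y":4,"z":1,"ax":0,"ay":0,"az":0,"grip":10}]' |egrep 'eef|force'; python3 -m jog '[{"x":0,"y":2,"z":0,"ax":0,"ay":0,"az":0,"grip":10},{"x":0,"y":4,"z":0,"ax":0,"ay":0,"az":0,"grip":10},{"x":0,"y":5,"z":0,"ax":0,"ay":0,"az":0,"grip":10},{"x":0,"y":5,"z":0,"ax":0,"ay":0,"az":0,"grip":10}]' |egrep 'eef|force'; python3 -m jog '[{"x":0,"y":2,"z":0,"ax":0,"ay":0,"az":0,"grip":10},{"x":0,"y":4,"z":0,"ax":0,"ay":0,"az":0,"grip":10},{"x":0,"y":5,"z":0,"ax":0,"ay":0,"az":0,"grip":10},{"x":0,"y":5,"z":0,"ax":0,"ay":0,"az":0,"grip":10}]' |egrep 'eef|force'
```

```text
eef_pos: [569.6, -252.8, 133.0]
force: [-0.1, 0.2, -2.1]
eef_pos: [569.7, -252.9, 128.3]
force: [-0.5, -0.6, -1.3]
eef_pos: [569.8, -252.9, 123.3]
force: [0.6, -0.8, -1.3]
```

In. Continue, carefully as before.

```bash
python3 -m jog '[{"x":0,"y":2,"z":0,"ax":0,"ay":0,"az":0,"grip":10},{"x":0,"y":4,"z":0,"ax":0,"ay":0,"az":0,"grip":10},{"x":0,"y":6,"z":0,"ax":0,"ay":0,"az":0,"grip":10}]'|egrep 'eef|force';  python3 -m jog '[{"x":0,"y":2,"z":0,"ax":0,"ay":0,"az":0,"grip":10},{"x":0,"y":4,"z":0,"ax":0,"ay":0,"az":0,"grip":10},{"x":0,"y":6,"z":0,"ax":0,"ay":0,"az":0,"grip":10}]'|egrep 'eef|force'; python3 -m jog '[{"x":0,"y":2,"z":0,"ax":0,"ay":0,"az":0,"grip":10},{"x":0,"y":4,"z":0,"ax":0,"ay":0,"az":0,"grip":10},{"x":0,"y":5,"z":0,"ax":0,"ay":0,"az":0,"grip":10}]'|egrep 'eef|force';for i in 1 2 3; do python3 -m jog '[{"x":0,"y":0.5,"z":0,"ax":0,"ay":0,"az":0,"grip":10},{"x":0,"y":1,"z":0,"ax":0,"ay":0,"az":0,"grip":10},{"x":0,"y":1.5,"z":0,"ax":0,"ay":0,"az":0,"grip":10},{"x":0,"y":1.5,"z":0,"ax":0,"ay":0,"az":0,"grip":10}]'|egrep 'eef|force'; done
```

```text
eef_pos: [570.1, -253.5, 117.6]
force: [0.5, -0.5, 1.2]
eef_pos: [570.1, -254.3, 111.8]
force: [-0.3, -3.7, 1.8]
eef_pos: [570.1, -254.0, 106.5]
force: [1.4, -5.6, 0.5]
eef_pos: [570.1, -254.0, 104.9]
force: [0.9, -5.2, -0.2]
eef_pos: [570.1, -254.0, 103.4]
force: [1.7, -5.5, -1.3]
eef_pos: [570.2, -253.9, 102.0]
force: [0.9, -5.4, -1.0]
```

```bash
for i in 1 2 3 ; do python3 -m jog '[{"x":0,"y":0.5,"z":0,"ax":0,"ay":0,"az":0,"grip":10},{"x":0,"y":1,"z":0,"ax":0,"ay":0,"az":0,"grip":10},{"x":0,"y":1,"z":0,"ax":0,"ay":0,"az":0,"grip":10}]'|egrep 'eef|force'; done
```

```text
eef_pos: [570.2, -254.0, 100.9]
force: [1.4, -5.3, -0.9]
eef_pos: [570.1, -254.0, 99.9]
force: [1.2, -5.9, -1.0]
eef_pos: [570.2, -254.0, 99.0]
force: [1.4, -6.1, 0.3]
```

```bash
for i in 1 2 ; do python3 -m jog '[{"x":0,"y":1,"z":0,"ax":0,"ay":0,"az":0,"grip":10},{"x":0,"y":2,"z":0,"ax":0,"ay":0,"az":0,"grip":10},{"x":0,"y":3,"z":0,"ax":0,"ay":0,"az":0,"grip":10},{"x":0,"y":3,"z":0,"ax":0,"ay":0,"az":0,"grip":10}]'|egrep 'eef|force'; done
for i in 1 2 ; do python3 -m jog '[{"x":0,"y":0.5,"z":0,"ax":0,"ay":0,"az":0,"grip":10},{"x":0,"y":1,"z":0,"ax":0,"ay":0,"az":0,"grip":10},{"x":0,"y":1,"z":0,"ax":0,"ay":0,"az":0,"grip":10}]'|egrep 'eef|force'; done
```

```text
eef_pos: [570.1, -254.0, 95.7]
force: [2.0, -5.2, -3.0]
eef_pos: [570.1, -254.1, 92.8]
force: [2.5, -6.3, -1.9]
eef_pos: [570.2, -254.1, 91.9]
force: [2.2, -5.1, -0.9]
eef_pos: [570.2, -254.1, 91.0]
force: [1.5, -6.0, -0.4]
```

```bash
for i in 1 2 3 ; do python3 -m jog '[{"x":0,"y":0.5,"z":0,"ax":0,"ay":0,"az":0,"grip":10},{"x":0,"y":1,"z":0,"ax":0,"ay":0,"az":0,"grip":10},{"x":0,"y":1,"z":0,"ax":0,"ay":0,"az":0,"grip":10}]'|egrep 'eef|force'; done
```

```text
eef_pos: [570.1, -254.1, 90.0]
force: [0.7, -4.8, -0.4]
eef_pos: [570.2, -254.2, 89.1]
force: [1.8, -5.6, 1.6]
eef_pos: [570.2, -254.2, 89.1]
force: [-1.0, -4.1, 7.9]
```

```bash
python3 -m jog '[{"x":0,"y":0.5,"z":0,"ax":0,"ay":0,"az":0,"grip":10},{"x":0,"y":1,"z":0,"ax":0,"ay":0,"az":0,"grip":10},{"x":0,"y":1,"z":0,"ax":0,"ay":0,"az":0,"grip":10}]'|egrep 'eef|force';python3 -m jog '[{"x":0,"y":0.5,"z":0,"ax":0,"ay":0,"az":0,"grip":10},{"x":0,"y":1.1,"z":0,"ax":0,"ay":0,"az":0,"grip":10},{"x":0,"y":1.1,"z":0,"ax":0,"ay":0,"az":0,"grip":10}]'|egrep 'eef|force'; python3 -c "
from h import *
snap('scene','s15');snap('wrist','w15');st()
ov('s15',270,150,340,225,8,'c23')"
```

```text
eef_pos: [570.3, -254.4, 89.0]
force: [-3.2, -4.8, 14.3]
eef_pos: [570.4, -254.4, 88.9]
force: [-4.5, -3.3, 20.9]
25.5 [ 570.43 -254.49   88.91] [-1.5723 -0.0026 -0.0408] [-3.85 -3.41 20.75] 14.3
```

View pics/c23.png

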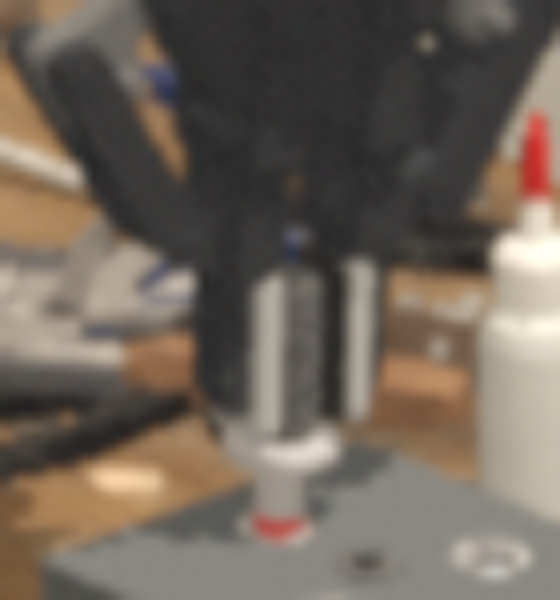

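```bash
python3 -m jog '[{"x":0,"y":-1.5,"z":0,"ax":0,"ay":0,"az":0,"grip":10},{"x":0,"y":-2.8,"z":0,"ax":0,"ay":0,"az":0,"grip":10},{"x":0,"y":-2.8,"z":0,"ax":0,"ay":0,"az":0,"grip":10}]'|egrep 'eef|force'; python3 -m jog '[{"x":0,"y":0,"z":0,"ax":0,"ay":0,"az":0,"grip":18},{"x":0,"y":0,"z":0,"ax":0,"ay":0,"az":0,"grip":25},{"x":0,"y":0,"z":0,"ax":0,"ay":0,"az":0,"grip":35},{"x":0,"y":0,"z":0,"ax":0,"ay":0,"az":0,"grip":35}]'; python3 -m jog '[{"x":0,"y":-10,"z":0,"ax":0,"ay":0,"az":0,"grip":35},{"x":0,"y":-30,"z":0,"ax":0,"ay":0,"az":0,"grip":35},{"x":0,"y":-70,"z":0,"ax":0,"ay":0,"az":0,"grip":35},{"x":0,"y":-110,"z":0,"ax":0,"ay":0,"az":0,"grip":35},{"x":0,"y":-110,"z":0,"ax":0,"ay":0,"az":0,"grip":35}]';python3 -m jog '[{"x":0,"y":0,"z":0,"ax":0,"ay":0,"az":0,"grip":35},{"x":0,"y":0,"z":0,"ax":0,"ay":0,"az":0,"grip":35},{"x":0,"y":0,"z":0,"ax":0,"ay":0,"az":0,"grip":35}]'; python3 -c "
from h import *
snap('scene','s16');snap('wrist','w16');snap('top','t16');st()
ov('s16',270,150,340,225,8,'c24')"
```

```text
eef_pos: [570.2, -254.1, 89.1]
force: [0.9, -5.3, 4.6]
clock: 26.2
eef_pos: [569.6, -251.8, 88.2]
tool_rot: [-1.569, 0.001, -0.039]
force: [-0.1, -0.9, -0.3]
width: 35.4
clock: 26.7
eef_pos: [573.0, -255.0, 205.2]
tool_rot: [-1.575, -0.01, -0.04]
force: [0.2, -0.8, -0.5]
width: 34.7
clock: 27.0
eef_pos: [569.1, -252.4, 197.4]
tool_rot: [-1.57, 0.002, -0.04]
force: [-0.2, 0.6, 0.2]
width: 34.9
27.15 [ 569.36 -252.79  197.7 ] [-1.5702  0.0018 -0.0401] [-0.28 -0.5  -0.77] 34.7
```

View pics/c24.png

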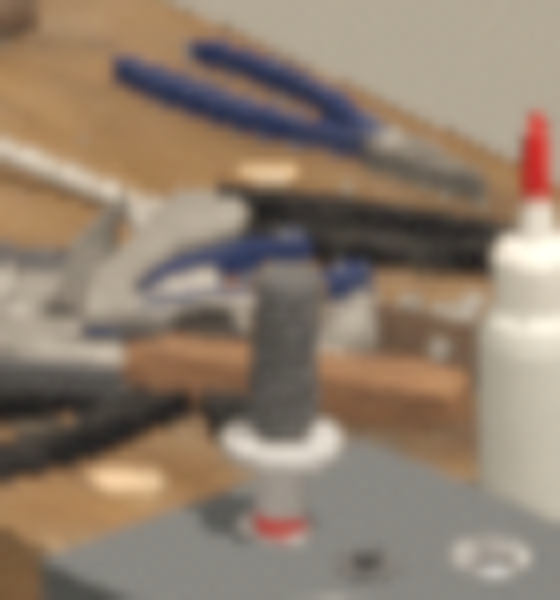

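View pics/w16.png

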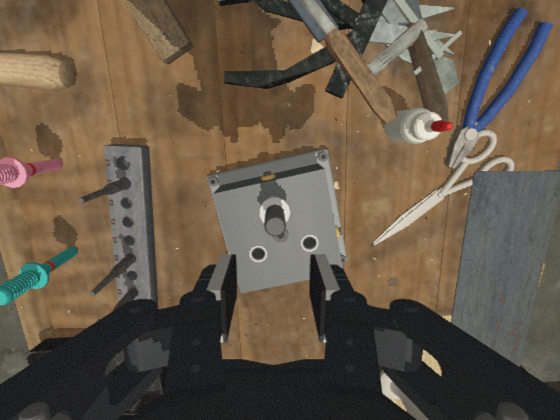

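View pics/s16.png

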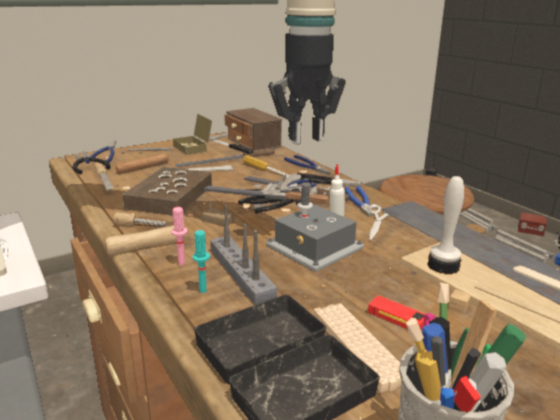

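```bash
python3 - <<'E'
from h import *
S=load('s16'); b=np.array([-.76,.77]); 
f=lambda u,v:np.array([270+u/8-.44,150+v/8-.44])
for h,o in [(62,f(282,438)),(100,f(291,270))]:
    print(h,(proj(S,(570.3,-253.2,12+h))+b).round(2),o.round(2))
st()
E
```

```text
62 [304.48 203.93] [304.81 204.31]
100 [305.11 183.7 ] [305.94 183.31]
27.15 [ 569.36 -252.79  197.7 ] [-1.5702  0.0018 -0.0401] [-0.28 -0.5  -0.77] 34.7
```

```bash
python3 -c "
from cell import *
print(finish_job())"
```

```text
the job is handed in; nothing more can be done
None
```

The pin is standing in the full-depth bore, pressed home and released, and the job is handed in at about 27 s of the 58 s allowed. No verdict was reported.

- **Search:** I tried the bores at about (554, -299) and (601, -290) first. Both stopped with the tool at about 101 mm and the red ring about 12 mm above the face, so both are short. I pulled the pin out each time.
- **Final bore:** In the third bore, at about (570, -253), the pin went 12 mm deeper and stopped with the tool at 89 mm. I pressed it there with about 21 N, and never went above that in any bore.
- **Last checks:** The pictures show the lower edge of the ring level with the face. The flange and top are within about 1 pixel (1–2 mm) of where a fully seated pin should be. The pin leans by roughly 0.03 rad, which is within its play and under the limit. The gripper is clear, about 110 mm higher.
- **Surroundings:** The glue bottle and the punches visible in the last pictures look unmoved. I did not measure their positions, and I did not check the nail block separately.
- **Disagreements:** My cameras differed by 1–2 mm, so I aligned the pin to each bore in the wrist view. The force reading showed little of the plunger's steady drag, only a few newtons at most and often near zero while sliding. I therefore judged the bottom by where the pin stopped and the force climbed.

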